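# Index the drying carousel

## Task

The paint on the red-brown miniature is wet: turn the four-spoke drying carousel by pushing a spoke with a fingertip, until the red-brown miniature stands at the orange pointer, right in front of the fan, and leave the carousel at rest there. Turn it gently enough that both miniatures stay standing in their cups; never touch, pinch or lift the miniatures, and leave the fan and the things standing round about alone.

Things in the scene. Friction and masses are not known exactly. Their poses are not given: they have to be found in the camera images.
- stand: Fixed dark steel foot, 124 mm across; origin on the bench (z = 0) on the vertical axis of the carousel. Low foot: at most 13 mm high from 20 mm off the axis outward. Along its +x (away from the robot, within about 20 degrees) an orange bar, 16 mm wide and 5 mm high, runs out to 156 mm and turns up to an orange pointer 50 mm high. The black fan is fixed to it behind the pointer.
- drying_spot (a point): The place at the orange pointer where the red-brown miniature must end up: 110 mm from the axis along the stand's +x, 46 mm above the bench (height of the cup floors). Does not turn with the wheel. The black wire desk fan (about 140 deep, 185 wide, 160 mm high, fixed) stands behind it, centred 235 mm from the axis along the same line.
- carousel: The wheel; turns both ways (up to 12 rad) about its vertical axis. Origin on the axis at bench height. Steel spokes along its +x, +y, -x, -y, black hub of radius 26 mm, 62 mm high. The miniatures stand in the cups of the +x and -x spokes, one in each; the +y and -y spokes (blue bands) are bare with empty cups. It turns stiffly: 1.5 to 3 N on a spoke moves it; it stays where it is left.
- spoke1 (a point): Middle of the +y spoke (bare, blue band), 75 mm from the axis, 47 mm above the bench; turns with the wheel. The spoke is 12 mm wide, from 40 to 54 mm above the bench, bare from 26 to 90 mm from the axis. At its end, 110 mm from the axis, a white cup of 40 mm outer diameter, from 40 to 53 mm above the bench. The space between and under the spokes is open.
- spoke3 (a point): Middle of the -y spoke (bare, blue band), opposite to spoke1 and of the same sizes: 75 mm from the axis, 47 mm above the bench; turns with the wheel.
- brown_miniature: The red-brown painted figure on a cork grip, 25 mm across and 68 mm tall, standing loose in a carousel cup (cup bore 30 mm, 7 mm deep). Origin at the centre of its underside. Wet: not to be touched.
- grey_miniature: The same figure in grey, standing loose in the opposite cup; 25 mm across and 68 mm tall, origin at the centre of its underside. Not to be touched.
- white_bottle: Small white bottle, 33 mm across and 46 mm high, standing loose on the bench about 0.2 m to the left of the axis. Bystander. Origin at the centre of its underside.
- red_lid_pot: Flat pot with a red lid, 54 mm across and 31 mm high, loose on the bench about 0.2 m to the right of the axis. Bystander. Origin at the centre of its underside.
- sanding_block: Sanding block, 35 x 70 x 15 mm, lying loose on the bench to the left of the fan. Bystander. Origin at the centre of its underside.

How it is judged (in metres and radians):
On the way:
1. a finger pushes on the carousel itself (contact force between the fingers and carousel above 0.1 N), for 0.02 s.
At the end, for the whole second after the job is handed in: The red-brown miniature stands within 15 mm of the drying spot, seen from above; both miniatures stand upright (within 0.15 rad) and at rest in their cups, the carousel is still, and the bottle, pot and sanding block are within 20 mm of where they stood (horizontal distance between brown_miniature and drying_spot below 0.015 m and angular speed of carousel below 0.05 rad/s and angle between each of brown_miniature, grey_miniature's own z axis and vertical below 0.15 rad and linear speed of each of brown_miniature, grey_miniature below 0.02 m/s and z of brown_miniature in the frame of carousel between 0.042 and 0.05 m and z of grey_miniature in the frame of carousel between 0.042 and 0.05 m and distance of each of white_bottle, red_lid_pot, sanding_block from where it was at the start of the episode below 0.02 m); the robot touches nothing.
It fails at once if a miniature is touched by the robot (contact force between any of the fingers, the arm and brown_miniature above 0.3 N or contact force between any of the fingers, the arm and grey_miniature above 0.3 N).
It fails at once if a miniature is tipped over or lifted out of its cup (angle between any of brown_miniature, grey_miniature's own z axis and vertical above 0.5 rad or z of any of brown_miniature, grey_miniature in the frame of carousel above 0.056 m).
It fails at once if a bystander is pushed away or lifted (distance of any of white_bottle, red_lid_pot, sanding_block from where it was at the start of the episode above 0.02 m).
It fails at once if the fan or the stand is struck or pushed (contact force between any of the fingers, the arm and stand above 10 N).
It also fails if it takes over 45 s, if anything falls off the work surface, if the arm or the gripper's body presses on something with over 40 N, if the wrist force passes 120 N, or if a joint passes its speed limit or range.

## Robot

A 7-joint arm with a two-finger parallel gripper is mounted at the origin on a cart in front of the work surface, level with it; the furniture and walls round the work are solid. World frame = base frame: x ahead of the robot, y to its left, z up, the work surface at z = 0. Lengths are in m, angles in degrees, forces in N, time in s.
With the tool pointing down it reaches from about 0.425 to 0.875 m from the base axis. Payload 8.4 kg.
Tool frame: the origin (TCP) lies midway between the tips of the shut fingers; the grasp point (between the pads) lies 19 mm behind it; z points along the fingers, y is the line along which they close (so a half turn about z gives the same grasp; the last joint's range is limited). The gripper opens to 87 mm and grips with 3 to 60 N. Pads are 19 mm wide; open, the fingers measure 117 mm over their backs; the gripper's body (75 mm by 190 mm) begins 51 mm behind the grasp point.
Start: joints at [-82.976, 19.091, 2.286, 83.961, -0.768, 76.965, -3.352], TCP at [0.143, 0.634, 0.223] pointing down, gripper open.
Joint ranges: [-147.57, 147.57], [-21.85, 119.76], [-74.77, 79.35], [14.55, 137.4], [-85.83, 265.84], [4.83, 119.75], [-152.11, 152.11]. Speed limits (degrees/s): [127.2, 127.2, 159.86, 159.86, 180, 180, 180].

## Interface

Orientations are given as [roll, pitch, yaw] about the fixed x, y, z axes, in that order (R = Rz(yaw) Ry(pitch) Rx(roll)).
In Python, from bench import state, grab_frame, hand_in gives the robot as it stands.
- The arm moves only by the shell command python3 -m jog 'ROWS'. ROWS is JSON, a list that holds one entry, the list of rows, each a list of 5 numbers: the opening, from -1 (shut) to 1 (fully open), so that 0 is half open, then the shift along the tool's x, y, z in mm, then the turn about the tool's z in degrees. A call has exactly 8 rows; each row shifts and turns the commanded pose from where the row before left it, along the tool's axes as they then stand; what a row does not reach is not made up. A row lasts 1/12 s, in which the tool goes at most 41.7 mm and 7.16 degrees, less where a joint would pass 70% of its speed; a pose out of reach is approached as far as the arm can. A call is refused whole if a number of a shift passes 41.7 or a number of a turn 7.16, either way. A call with a gripper value outside its range is refused whole. The fingers move at their own pace and stop on an object; the grip force is fixed at half the most. Time passes only in rows, so rows that do not move let the fingers close, or fill a call up. It gives the time, the measured TCP pose, the force, the opening and the grip force at its end, in the units of the state.
- state(): the state, without advancing time (a new reading comes with each control period).
- grab_frame(name): name is "side" or "top" or "wrist"; returns a dict with "color" (384x512x3 uint8, red, green, blue), "depth" (384x512 float32, m along the optical axis (not along the pixel's ray), 0 where there is no reading), "intrinsics" (3x3 intrinsics, pixels), "R" (3x3) and "t" (3): a world point X has camera coordinates R X + t; the wrist camera has in their place "T_tool_cam" (4x4, takes a point from camera to tool coordinates, whose origin is the TCP and whose axes are the flange's). Camera axes: x right, y down, z forward; pixel columns grow to the right and rows downward; lengths in m; the calibration is good to about 2 mm. A picture is of the moment at which its call begins: read the wrist's pose just before it.
- hand_in(): hands the job in; it is judged then, once.
The state is a dict: "t": time; "q": joint angles; "dq": joint speeds; "tau": joint torques, N m; "tcp_pos": TCP position; "tcp_rot": TCP orientation; "wrist_force": force on the tool from outside, world axes, zero at the start; "wrist_torque": the same for the moment, N m; "gripper_width": opening from 0.0 (shut) to 1.0 (fully open); "gripper_force": force on a finger pad.
Only numpy, scipy, OpenCV 4.12 (cv2) and the standard library are available. Lean on these libraries where they do the work, as an engineer would, in place of code of your own. Each camera call takes 0.05 s, during which the arm holds its last target. There are 200 camera calls.

## Working session

There is one attempt and no reset: what is moved stays moved. The work goes in short steps, Python scripts to look and compute and a shell command to move; the robot and the scene stay as the last step left them, time stands still between calls to the robot, and variables do not carry over. Pictures are saved under pics/ and viewed, at most 10 in all, crops included, and the job is handed in when it is done.

```bash
mkdir -p pics; ls
cat > h.py <<'E'
import numpy as np,cv2
from bench import state,grab_frame
def snap(n,f):
    g=grab_frame(n); cv2.imwrite(f'pics/{f}.png',g['color'][:,:,::-1]); np.savez(f'{f}.npz',**g); return g
def pt(g,u,v,z=None):
    K,R,t=g['intrinsics'],g['R'],g['t']; r=np.linalg.inv(K)@[u,v,1]
    if z is None: return R.T@(r*g['depth'][int(v),int(u)]-t)
    c=-R.T@t; d=R.T@r; return c+d*(z-c[2])/d[2]
E
python3 - <<'E'
from h import *
s=state();print(s['t'],s['tcp_pos'],s['tcp_rot'],s['wrist_force'],s['gripper_width'])
a=snap('top','top1')
b=snap('side','side1')
cv2.imwrite('pics/top1b.png',cv2.resize(a['color'][:,:,::-1],(800,600)))
print(a['R'],a['t'])
E
```

```text
pics
0.0 [0.14291484 0.63359997 0.2216327 ] [-1.79905900e+02  6.87512715e-03  1.67290374e+02] [-0.39091223  0.934607   -0.23937335] 0.9989211944540238
[[-0.01027154 -0.99990052 -0.00966684]
 [-0.99172365  0.01142388 -0.12788159]
 [ 0.1279793   0.00827329 -0.99174233]] [-0.03886966  0.60981678  1.08598522]
```

View pics/top1b.png

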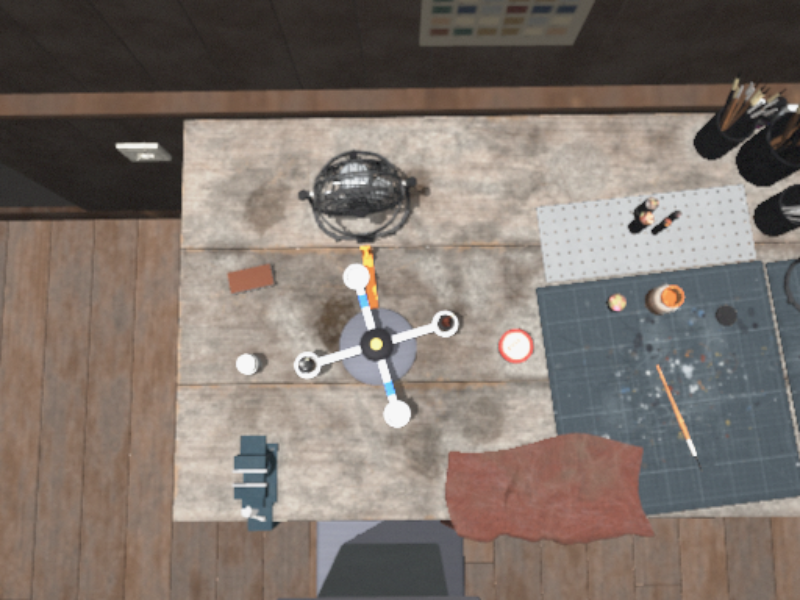

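View pics/side1.png

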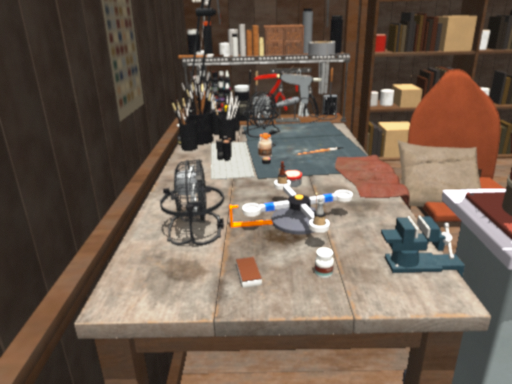

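The top view (800x600) shows the hub at (377,344), the red-brown miniature on the right at (445,323), grey on the left at (307,365), the bare spokes towards (356,276) and (397,413), and the pointer near (367,248).

Run:
```python
from h import *
g=dict(np.load('top1.npz'))
c=g['color'][140:300,170:360,::-1]; cv2.imwrite('pics/crop1.png',cv2.resize(c,None,fx=4,fy=3.75,interpolation=cv2.INTER_CUBIC))
k=.64
P={n:pt(g,u*k,v*k,z) for n,u,v,z in [('hub',377,344,.062),('brownfoot',445,323,.053),('grey',307,365,.053),('far',356,276,.053),('near',397,413,.053),('ptr',367,248,.05),('barin',374,303,.005),('bottle',247,364,.046),('pot',516,346,.031)]}
for n,p in P.items(): d=p-P['hub'];print(n,p.round(4),np.hypot(*d[:2]).round(4),np.degrees(np.arctan2(d[1],d[0])).round(1))
```

```text
hub [ 0.5422 -0.0051  0.062 ] 0.0 0.0
brownfoot [ 0.574  -0.1093  0.053 ] 0.1089 -73.1
grey [0.5119 0.1024 0.053 ] 0.1117 105.7
far [0.6487 0.0273 0.053 ] 0.1113 16.9
near [ 0.4381 -0.0344  0.053 ] 0.1081 -164.3
ptr [0.6933 0.0102 0.05  ] 0.1518 5.8
barin [0.6123 0.0019 0.005 ] 0.0704 5.7
bottle [0.5147 0.1958 0.046 ] 0.2027 97.8
pot [ 0.5389 -0.2203  0.031 ] 0.2152 -90.9
```

View pics/crop1.png

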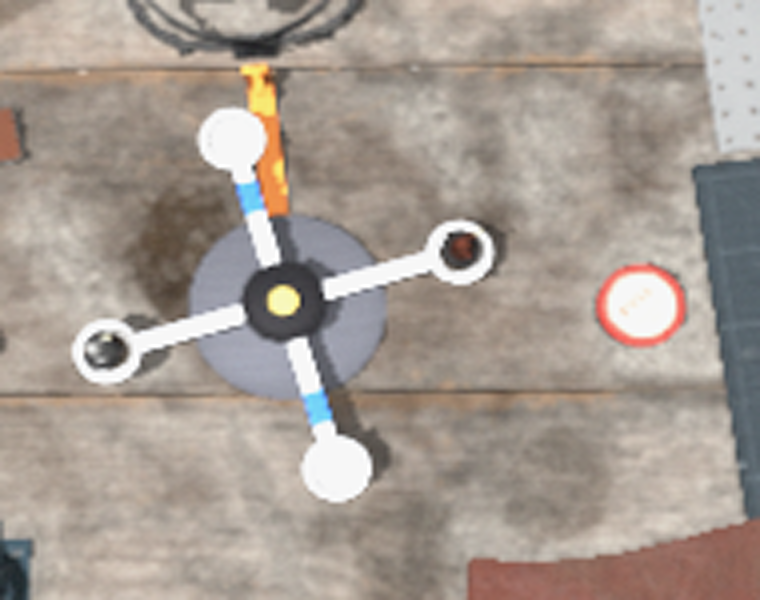

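```bash
python3 -c "
from h import *
print(np.round(grab_frame('wrist')['T_tool_cam'],3))"
python3 -m jog '[[[-1,-15,-13,0,0],[-1,-27,-25,0,0],[-1,-27,-25,0,0],[-1,-27,-25,0,0],[-1,-27,-25,0,0],[-1,-27,-25,0,0],[-1,-27,-25,0,0],[-1,-27,-25,0,0]]]'
```

```text
[[ 0.    -0.959 -0.283  0.078]
 [ 1.     0.     0.    -0.   ]
 [-0.    -0.283  0.959 -0.162]
 [ 0.     0.     0.     1.   ]]
t: 0.82
tcp_pos: [0.3013, 0.404, 0.2224]
tcp_rot: [-180.0, -0.0, 167.3]
wrist_force: [0.6, 1.0, 0.9]
gripper_width: 0.478
gripper_force: 0.0
```

```bash
python3 -m jog '[[[-1,-27,-25,0,0],[-1,-27,-25,0,0],[-1,-27,-25,0,0],[-1,-27,-25,0,0],[-1,-27,-25,0,0],[-1,-27,-25,0,0],[-1,-27,-25,0,0],[-1,-15,-13,0,0]]]'
```

```text
t: 1.48
tcp_pos: [0.4601, 0.1732, 0.2227]
tcp_rot: [-180.0, 0.1, 167.1]
wrist_force: [-0.5, -0.1, 0.3]
gripper_width: 0.008
gripper_force: 0.0
```

```bash
python3 -m jog '[[[-1,0,0,0,6.8],[-1,0,0,0,6.8],[-1,0,0,0,6.8],[-1,0,0,0,6.8],[-1,0,0,0,6.8],[-1,0,0,0,6.8],[-1,0,0,0,6.8],[-1,0,0,0,6.8]]]'; python3 -c "
from h import *
print(state()['q'])"
```

```text
t: 2.15
tcp_pos: [0.4581, 0.1774, 0.2224]
tcp_rot: [-180.0, 0.0, 112.6]
wrist_force: [0.1, -0.2, -0.3]
gripper_width: 0.008
gripper_force: 0.0
[-52.49407393  -0.46112105  26.25488402 106.55085741   0.21431886
  73.88502917  -3.74450402]
```

```bash
python3 -m jog '[[[-1,-15,-4,0,0],[-1,-30,-9,0,0],[-1,-30,-9,0,0],[-1,-30,-9,0,0],[-1,-30,-9,0,0],[-1,-30,-9,0,0],[-1,0,0,0,6.6],[-1,0,0,0,0]]]'
python3 - <<'E'
from h import *
print(state()['q'])
g=snap('top','top2'); cv2.imwrite('pics/top2c.png',cv2.resize(g['color'][120:320,130:380,::-1],None,fx=3,fy=3))
E
```

```text
t: 2.82
tcp_pos: [0.4772, 0.0046, 0.2226]
tcp_rot: [180.0, -0.0, 105.8]
wrist_force: [-0.3, 1.0, -0.7]
gripper_width: 0.008
gripper_force: 0.0
[-42.92172022  -3.26993803  36.19865682 108.59196953   1.98483152
  74.0511409    8.45043057]
```

View pics/top2c.png

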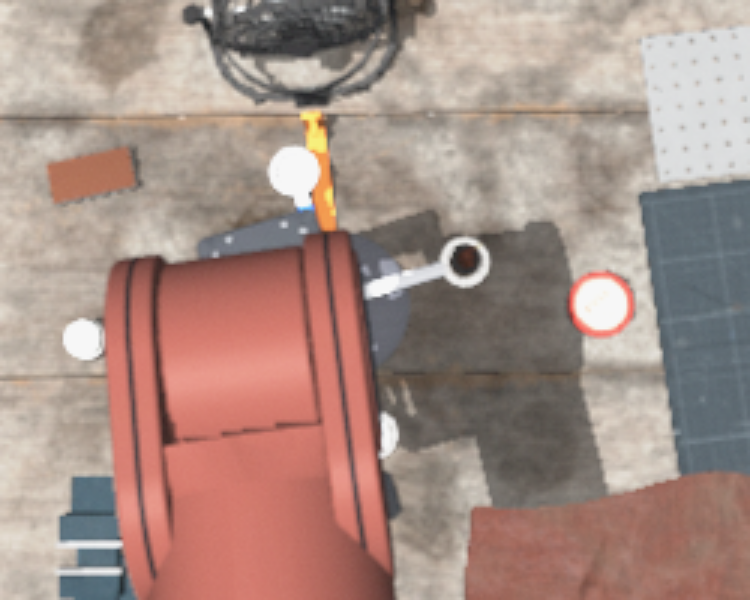

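The arm hides the near half of the wheel, and the visible cups haven't moved. I'll check with the wrist camera before descending.

```bash
python3 -m jog '[[[-1,0,0,10,0],[-1,0,0,15,0],[-1,0,0,20,0],[-1,0,0,20,0],[-1,0,0,15,0],[-1,0,0,10,0],[-1,0,0,0,0],[-1,0,0,0,0]]]'; python3 -c "
from h import *
snap('wrist','w1')"
```

```text
t: 3.53
tcp_pos: [0.477, 0.0069, 0.1323]
tcp_rot: [-179.9, 0.0, 106.4]
wrist_force: [0.0, -0.1, 1.1]
gripper_width: 0.007
gripper_force: 0.0
```

View pics/w1.png

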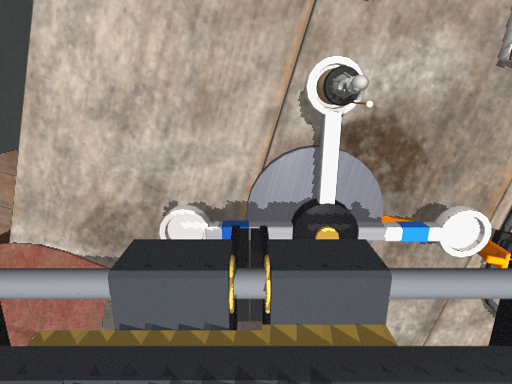

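Run:
```python
from h import *
g=dict(np.load('w1.npz')); T=g['T_tool_cam']; K=g['intrinsics']
for n,u,v,h in [('spoke',212,231,.054),('spokefar',385,232,.054),('hub',327,236,.062),('cup',185,225,.053),('grey cup',334,86,.053)]:
    r=T[:3,:3]@np.linalg.inv(K)@[u,v,1]; z=.1323-h; p=T[:3,3]+r*(z-T[2,3])/r[2]; print(n,(p*1000).round(1))
q=K@(T[:3,:3].T@(-T[:3,3])); print(q/q[2])
```

```text
spoke [-25.9 -29.   78.3]
spokefar [-26.7 105.5  78.3]
hub [-26.5  58.6  70.3]
cup [-21.3 -50.   79.3]
grey cup [81.7 58.3 79.3]
[249.44348538 244.65670333   1.        ]
```

The wrist view shows both bare spokes parallel to the tool's y axis (row ≈231), 26 mm to its -x side, with the hub at +59 mm in y. The fingertip will come down in free space.

```bash
python3 -m jog '[[[-1,0,0,10,0],[-1,0,0,15,0],[-1,0,0,20,0],[-1,0,0,20,0],[-1,0,0,17,0],[-1,0,0,10,0],[-1,0,0,5,0],[-1,0,0,0,0]]]'
```

```text
t: 4.25
tcp_pos: [0.477, 0.0063, 0.035]
tcp_rot: [-179.9, 0.0, 106.3]
wrist_force: [0.2, -0.8, 0.3]
gripper_width: 0.005
gripper_force: 0.0
```

```bash
python3 -m jog '[[[-1,-2,0,0,0],[-1,-3,0,0,0],[-1,-2,0,0,0],[-1,-1,0,0,0],[-1,-1,0,0,0],[-1,-1,0,0,0],[-1,-1,0,0,0],[-1,-1,0,0,0]]]'
```

```text
t: 4.92
tcp_pos: [0.4806, -0.0047, 0.0356]
tcp_rot: [-180.0, -0.0, 106.3]
wrist_force: [-1.2, 2.5, 2.2]
gripper_width: 0.006
gripper_force: 1.2
```

In contact at about 2.8 N. Turning now.

```bash
python3 -m jog '[[[-1,-1,-0.2,0,-1],[-1,-2,-0.5,0,-2],[-1,-3.1,-0.7,0,-3],[-1,-3.1,-0.7,0,-3],[-1,-3.1,-0.7,0,-3],[-1,-3.1,-0.7,0,-3],[-1,-3.1,-0.7,0,-3],[-1,-2,-0.5,0,-2]]]'; python3 -c "
from h import *
print(state()['q'])
snap('wrist','w2')"
```

```text
t: 5.58
tcp_pos: [0.4847, -0.0256, 0.0355]
tcp_rot: [-180.0, -0.0, 126.5]
wrist_force: [-2.0, 2.2, 2.2]
gripper_width: 0.005
gripper_force: 1.4
[-33.76284943  12.34471009  34.87620406 119.43610601  -9.0939999
  50.78380455  42.78486892]
```

View pics/w2.png

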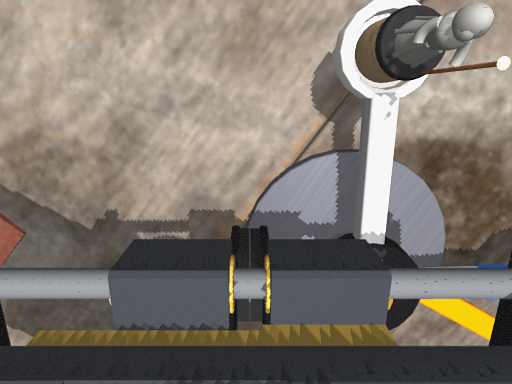

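The wrist view shows the grey miniature upright in its cup at about (390,45). The wheel follows the finger, now about 20° round. On with it.

```bash
python3 -m jog '[[[-1,-1,-0.2,0,-1],[-1,-2,-0.5,0,-2],[-1,-3.1,-0.7,0,-3],[-1,-3.1,-0.7,0,-3],[-1,-3.1,-0.7,0,-3],[-1,-3.1,-0.7,0,-3],[-1,-3.1,-0.7,0,-3],[-1,-3.1,-0.7,0,-3]]]'; python3 -c "
from h import *
print(state()['q'])"
```

```text
t: 6.3
tcp_pos: [0.4962, -0.0442, 0.0353]
tcp_rot: [-180.0, -0.1, 147.4]
wrist_force: [-2.9, 1.7, 3.1]
gripper_width: 0.004
gripper_force: 1.7
[-28.75218909  13.68171835  32.08527822 117.63757033  -9.27326553
  51.16621533  65.89064273]
```

```bash
python3 -m jog '[[[-1,-3.1,-0.7,0,-3],[-1,-3.1,-0.7,0,-3],[-1,-3.1,-0.7,0,-3],[-1,-3.1,-0.7,0,-3],[-1,-3.1,-0.7,0,-3],[-1,-2,-0.5,0,-2],[-1,-1,-0.2,0,-1],[-1,0,0,0,0]]]'
python3 - <<'E'
from h import *
print(state()['q'])
g=snap('top','top3'); cv2.imwrite('pics/top3c.png',cv2.resize(g['color'][120:320,130:380,::-1],None,fx=3,fy=3))
s=state();H=np.array([.5417,-.0035]);d=s['tcp_pos'][:2]-H;r=np.hypot(*d);print(r,np.degrees(np.arctan2(d[1],d[0])+np.arcsin(.0155/r)),s['tcp_rot'])
E
```

```text
t: 6.97
tcp_pos: [0.5116, -0.0562, 0.0353]
tcp_rot: [-180.0, -0.0, 165.3]
wrist_force: [-1.5, -1.3, 0.1]
gripper_width: 0.006
gripper_force: 0.6
[-24.62012967  15.29561855  29.32763315 115.40831456  -9.44812006
  51.59678119  85.02443474]
0.0605943292563097 -104.99836160770015 [-1.79969489e+02 -2.16749349e-02  1.65217785e+02]
```

View pics/top3c.png

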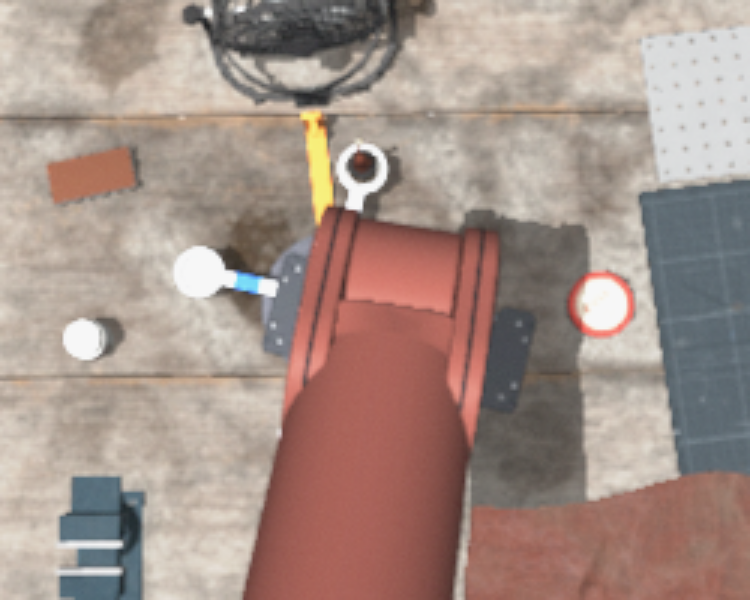

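The red-brown cup sits at crop (362,168), to the right of the orange bar, upright. The bar runs from (324,215) to the pointer top at (313,116).

```bash
cat > meas.py <<'E'
from h import *
def go(g,L,H=np.array([.5420,-.0042])):
    for n,u,v,z in L:
        p=pt(g,130+u/3,120+v/3,z); d=p[:2]-H; print(n,p.round(4),np.hypot(*d).round(4),np.degrees(np.arctan2(d[1],d[0])).round(1))
E
python3 - <<'E'
from meas import *
g=dict(np.load('top3.npz')); go(g,[('brown',362,168,.053),('far',199,272,.053),('bar',324,215,.005),('bar2',319,160,.005),('ptr',313,117,.05)])
# auto: white cup centroid and orange pixels
c=g['color'].astype(int); m=(c[...,0]>180)&(c[...,2]<80)&(c[...,1]>100); v,u=np.nonzero(m)
k=(u>220)&(u<260)&(v>150)&(v<195); 
P=np.array([pt(g,a,b,.005) for a,b in zip(u[k],v[k]) if b>168])[:,:2]
l=cv2.fitLine(P.astype(np.float32),2,0,.01,.01).ravel(); print('bar dir',np.degrees(np.arctan(l[1]/l[0])),l[2:],len(P))
E
```

```text
brown [ 0.6496 -0.028   0.053 ] 0.1102 -12.5
far [0.5668 0.1031 0.053 ] 0.1101 77.0
bar [0.6181 0.0053 0.005 ] 0.0766 7.1
bar2 [0.6649 0.0093 0.005 ] 0.1236 6.3
ptr [0.6926 0.0115 0.05  ] 0.1514 6.0
bar dir -0.11766065 [6.2730944e-01 2.4576570e-04] 1
```

```bash
python3 -m jog '[[[-1,-1,-0.2,0,-1],[-1,-2.1,-0.5,0,-2],[-1,-3.1,-0.7,0,-3],[-1,-3.1,-0.7,0,-3],[-1,-3.1,-0.7,0,-3],[-1,-3.1,-0.7,0,-3],[-1,-2.1,-0.5,0,-2],[-1,-1,-0.2,0,-1]]]'
python3 - <<'E'
from h import *
g=snap('top','top4'); cv2.imwrite('pics/top4c.png',cv2.resize(g['color'][120:320,130:380,::-1],None,fx=3,fy=3))
s=state();print(s['wrist_force'],s['tcp_rot'])
E
```

```text
t: 7.68
tcp_pos: [0.5296, -0.0626, 0.0354]
tcp_rot: [-180.0, -0.0, -176.6]
wrist_force: [-3.2, -2.1, -1.0]
gripper_width: 0.005
gripper_force: 1.3
[-2.78723877 -1.03675317 -1.17163076] [-1.79975946e+02 -1.81031991e-02 -1.76608753e+02]
```

View pics/top4c.png

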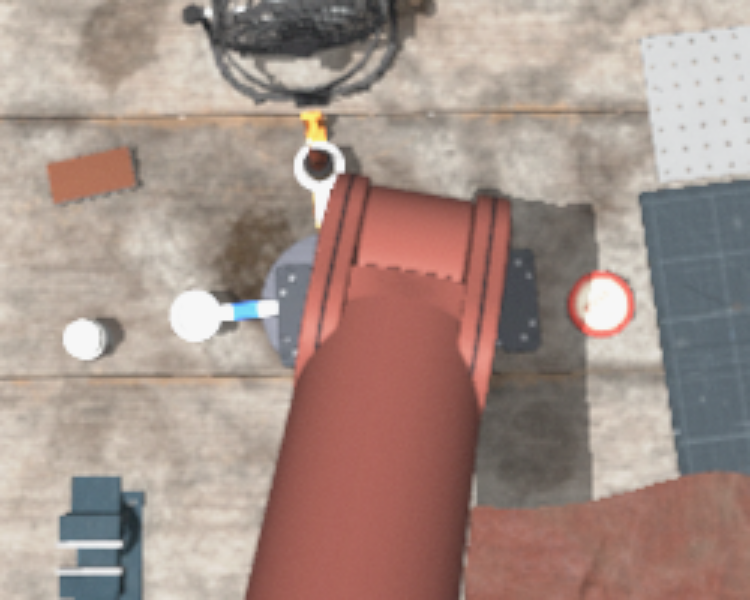

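The red-brown cup is now at crop (319,166), nearly in line with the pointer at (313,117). The other bare cup is at (197,316).

Run:
```python
from meas import *
go(dict(np.load('top4.npz')),[('brown',319,166,.053),('far',197,316,.053),('ptr',313,117,.05)])
```

```text
brown [0.6516 0.0067 0.053 ] 0.1102 5.7
far [0.5317 0.1044 0.053 ] 0.1091 95.4
ptr [0.6926 0.0115 0.05  ] 0.1514 6.0
```

Wheel within 1° of the pointer. Backing off and going up.

```bash
python3 -m jog '[[[-1,2,0,0,0],[-1,4,0,0,0],[-1,4,0,0,0],[-1,2,0,0,0],[-1,0,0,-8,0],[-1,0,0,-15,0],[-1,0,0,-20,0],[-1,0,0,-20,0]]]'
python3 -m jog '[[[-1,0,0,-20,0],[-1,0,0,-25,0],[-1,0,0,-25,0],[-1,0,0,-25,0],[-1,0,0,-20,0],[-1,0,0,-10,0],[-1,0,0,0,0],[-1,0,0,0,0]]]'
python3 - <<'E'
from h import *
g=grab_frame('wrist');cv2.imwrite('pics/w5.png',g['color'][:,:,::-1])
t=grab_frame('top'); s=grab_frame('side')
a=cv2.resize(t['color'][120:280,130:330],(500,400));b=cv2.resize(s['color'][140:270,150:390],(500,270))[:, :]
cv2.imwrite('pics/fin.png',np.vstack([a,b])[:600,:,::-1])
E
```

```text
t: 8.4
tcp_pos: [0.5175, -0.0628, 0.0997]
tcp_rot: [-180.0, -0.0, -176.7]
wrist_force: [0.8, 0.1, 0.1]
gripper_width: 0.004
gripper_force: 0.0
t: 9.07
tcp_pos: [0.5177, -0.0627, 0.2234]
tcp_rot: [180.0, 0.0, -176.7]
wrist_force: [0.8, 1.0, -0.4]
gripper_width: 0.007
gripper_force: 0.0
```

View pics/fin.png

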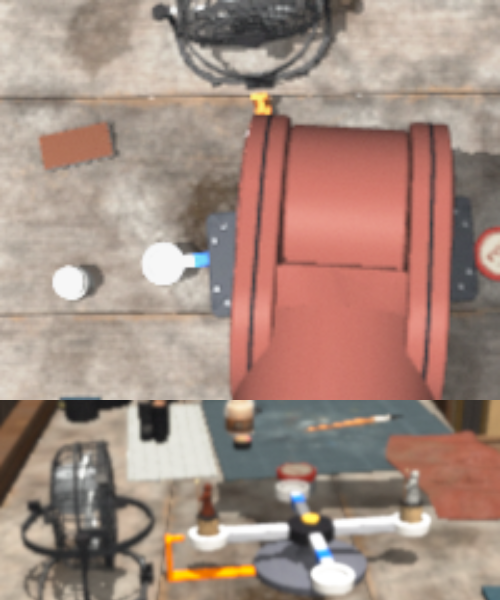

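View pics/w5.png

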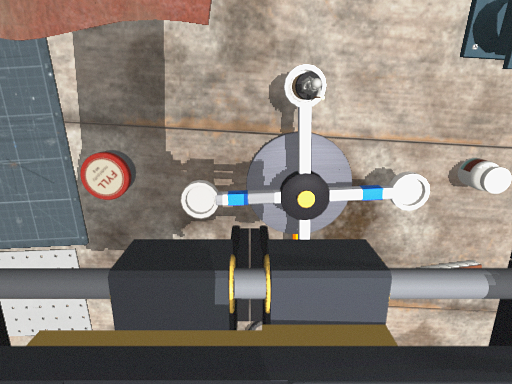

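Both miniatures stand upright, with the red-brown one at the pointer. The free bare cup hasn't moved and the bystanders stand where they were.

```bash
python3 -c "
from bench import hand_in
print(hand_in())"
```

```text
the job is handed in; nothing more can be done
None
```

The job is handed in: I turned the carousel about 79°, and in the last pictures the red-brown miniature stands within about 1° of the pointer, both miniatures are upright, the bottle, pot and sanding block look unmoved and the arm is clear; hand-in returned no verdict.

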